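# Work the strike-off bar past the lamp post into its rack

## Task

Push the loose wooden strike-off bar along the desk into the empty wide channel of the aluminium rack, until its leading end is fully home against the stop at the back. The short steel lamp post stands in front of the channel and blocks the straight way in, so pivot the bar past it by pushing one end, then the other, with the fingertips or the outside of the fingers. Keep the bar flat on the desk, never take it between the fingers or lift it, and leave the probe, the jar and the dish where they are.

Things in the scene. Friction and masses are not known exactly. Their poses are not given: they have to be found in the camera images.
- bar: Plain light hardwood bar, loose, flat on the desk: 260 long x 28 wide x 24 high, about 0.16 kg. Origin: centre of its underside. y axis along its length, x across, z up. Starts out in front of the rack with its +y end towards it, up to 0.6 rad askew. A light push of a few newtons slides it; friction and mass vary somewhat.
- bar_end_a (a point): Centre of the bar's +y end face (the end nearer the rack), 12 above the desk when the bar lies flat.
- bar_end_b (a point): Centre of the bar's -y end face (the end away from the rack), 12 above the desk when the bar lies flat.
- rack: Aluminium rack fixed to the desk: three rails 12 thick, 24 high, with a cross stop; a wide channel (empty) and on its +x side a narrow one (holds the probe). No floor plate. Origin: on the desk, middle of the wide channel's open mouth. y axis: straight into the channel; x: across it. Wide channel: 200 deep, 52 between rails, bevelled out to 68 over the first 16. Outer faces of the rails at x = -38 and 72.
- channel_end (a point): Middle of the stop's face at the back of the wide channel, 12 above the desk, 200 from the mouth. A bar fully home touches the stop and still sticks 60 out of the mouth.
- post: Short upright steel lamp post fixed to the desk: diameter 28, 50 high. Origin: centre of its foot. Stands 125 to 170 before the mouth, about 11 to the +x or -x side of the channel's middle line (it varies): a bar in line with the channel cannot pass, one slanted past the post's freer side can. The flat steel disc nearby is a flush cover 1 high, no obstacle.
- probe: Square steel grain probe with a black grip, 185 long, 18 wide and high, lying in the rack's narrow channel; leave it alone. Origin: centre of its underside.
- jar: Small amber sample jar, diameter 44, 58 high, standing loose on the far side of the desk; leave it alone. Origin: centre of its underside.
- dish: Small white seed dish, diameter 80, 22 high, standing loose on the robot's side of the rack; leave it alone. Origin: centre of its underside.
Not all that is in view belongs to the job. Of the things that look like the rack, the largest one is meant.

How it is judged:
By the outcome, as a careful person would: the job done as asked, in the order asked, and still so for the second after the job is handed in, with the robot touching nothing.
It also fails if it takes over 72 s, if anything falls off the work surface, if the arm or the gripper's body presses on something with over 40 N, if the wrist force passes 120 N, or if a joint passes its speed limit or range.

## Robot

A 6-joint arm with a two-finger parallel gripper is mounted at the origin on the work surface. World frame = base frame: x ahead of the robot, y to its left, z up, the work surface at z = 0. Lengths are in m, angles in degrees, forces in N, time in s.
With the tool pointing down it reaches from about 0.4 to 0.825 m from the base axis. Payload 7 kg.
Tool frame: the origin (TCP) lies midway between the tips of the shut fingers; the grasp point (between the pads) lies 19 mm behind it; z points along the fingers, y is the line along which they close (so a half turn about z gives the same grasp; the last joint's range is limited). The gripper opens to 88 mm and grips with 3 to 60 N. Pads are 19 mm wide; open, the fingers measure 130 mm over their backs; the gripper's body (78 mm by 193 mm) begins 47 mm behind the grasp point.
Start: joints at [82.168, 20.546, 0.682, 0, -70.136, -16.507], TCP at [0.278, 0.615, 0.227] pointing down, gripper open.
Joint ranges: [-176.03, 176.03], [-82.01, 121.73], [-58.28, 71.71], [-173.87, 95.51], [-174.79, -0.11], [-173.66, 173.66]. Speed limits (degrees/s): [136.94, 136.94, 172.46, 180, 180, 180].

## Interface

Orientations are given as [roll, pitch, yaw] about the fixed x, y, z axes, in that order (R = Rz(yaw) Ry(pitch) Rx(roll)).
In Python, from plant import r, eyes, workorder gives the robot as it stands.
- The arm moves only by the tool step_arm, never from a script. Its argument "plan" is a list of rows, each a list of 5 numbers: the shift along the tool's x, y, z each as a share of 25 cm, from -1 to 1, then the turn about the tool's z as a share of 60 degrees, from -1 to 1, then the finger opening in mm, from 0 to 87.6. In form: [[x, y, z, turn, jaw], ...]. A call has 1 to 12 rows; each row is the pose to reach, as a shift and turn from the pose commanded when the call began, along the tool's axes at that moment; what a row does not reach only later rows make up. A row lasts 1/12 s, in which the tool goes at most 41.7 mm and 7.16 degrees, less where a joint would pass 70% of its speed; a pose out of reach is approached as far as the arm can. A call with a number of a shift or a turn outside -1 to 1 is refused whole. A call with a gripper value outside its range is refused whole. The fingers move at their own pace and stop on an object; "newtons" is the grip in N (left out, the last holds). Time passes only in rows, so rows that repeat a pose let the fingers close. It gives the time, the measured TCP pose, the force, the opening and the grip force at its end, in the units of the state.
- r.get_state(): the state, without advancing time (a new reading comes with each control period).
- eyes.capture(name): name is "side" or "top"; returns the picture (400x640x3 uint8, red, green, blue); there is no depth.
- eyes.camera_model(name): a dict with "fov_y" (degrees; the focal length in pixels is half the picture's height over the tangent of half this angle, whatever the lens; pixels are square), "cx", "cy" (the principal point, pixels), "k1" (the pictures are not rectified: a ray, as slopes to the right and down, at radius r is drawn at 1 + k1 r^2 times it, then the intrinsics apply), "world_to_cam" (4x4, takes a point from world to camera coordinates). Camera axes: x right, y up, looking along -z (the intrinsics and any distortion apply to the point x, -y, -z); pixel columns grow to the right and rows downward; lengths in m; the calibration is good to about 2 mm. A picture is of the moment at which its call begins. camera_model takes no time and is no camera call.
- workorder.close_job(): hands the job in; it is judged then, once.
The state is a dict: "time_s": time; "joints": joint angles; "qd": joint speeds; "joint_torque": joint torques, N m; "tcp_pos": TCP position; "eef_rot": TCP orientation; "contact_force": force on the tool from outside, world axes, zero at the start; "moment": the same for the moment, N m; "gripper_width": finger opening in m; "gripper_force": force on a finger pad.
Only numpy, scipy, OpenCV 4.12 (cv2) and the standard library are available. Lean on these libraries where they do the work, as an engineer would, in place of code of your own. Each camera call takes 0.05 s, during which the arm holds its last target. There are 200 camera calls.

## Working session

There is one attempt and no reset: what is moved stays moved. The work goes in short steps, Python scripts to look and compute and a tool call to move; the robot and the scene stay as the last step left them, time stands still between calls to the robot, and variables do not carry over. Pictures are saved under pics/ and viewed, at most 11 in all, crops included, and the job is handed in when it is done.

Besides the shell and the picture viewer there is one more tool, called by a JSON object that holds its "fn" and its "kwargs", one argument or row to a line. step_arm: Moves the arm, as the interface text tells. Its arguments: {"type":"object","properties":{"plan":{"type":"array"},"newtons":{"type":"number"}},"required":["plan"]}

```bash
mkdir -p pics; ls; cat > h.py <<'E'
import numpy as np,cv2
from plant import r,eyes,workorder
def snap(n,f):
    im=eyes.capture(n); cv2.imwrite('pics/'+f,im[:,:,::-1]); return im
def ray(n,u,v):
    m=eyes.camera_model(n); f=200/np.tan(np.radians(m['fov_y']/2))
    K=np.array([[f,0,m['cx']],[0,f,m['cy']],[0,0,1]])
    p=cv2.undistortPoints(np.array([[[u,v]]],float),K,np.array([m['k1'],0,0,0.]))[0,0]
    T=np.array(m['world_to_cam']);R=T[:3,:3];o=-R.T@T[:3,3]
    return o,R.T@np.array([p[0],-p[1],-1])
def onz(n,u,v,z):
    o,d=ray(n,u,v); return (o+d*(z-o[2])/d[2])
def proj(n,P):
    m=eyes.camera_model(n); f=200/np.tan(np.radians(m['fov_y']/2))
    c=np.array(m['world_to_cam'])@np.r_[P,1]; a=np.array([c[0],-c[1]])/-c[2]
    a=a*(1+m['k1']*(a@a)); return a*f+[m['cx'],m['cy']]
E
python3 - <<'E'
from h import *
snap('top','t0.png');snap('side','s0.png')
s=r.get_state();print({k:np.round(s[k],3) for k in s})
for n in('top','side'):
    m=eyes.camera_model(n);print(m)
E
```

```text
pics
{'time_s': np.float64(0.1), 'joints': array([ 8.2168e+01,  2.0589e+01,  6.3700e-01, -1.8000e-02, -7.0137e+01,
       -1.6507e+01]), 'qd': array([-0.031, -0.177,  0.136,  0.038,  0.037,  0.133]), 'joint_torque': array([-1.0000e-03, -5.8416e+01,  2.9375e+01,  7.0160e+00,  1.0000e-02,
       -0.0000e+00]), 'tcp_pos': array([0.278, 0.615, 0.226]), 'eef_rot': array([ 1.7991e+02, -9.0000e-03, -2.4345e+01]), 'contact_force': array([ 0.187,  0.291, -1.229]), 'moment': array([-0.034, -0.045,  0.02 ]), 'gripper_force': np.float64(0.0), 'gripper_width': np.float64(0.087)}
{'fov_y': 52.21921160372094, 'cx': 315.5737046949832, 'cy': 204.1907476407352, 'k1': -0.07503419831958548, 'world_to_cam': array([[ 0.01431308, -0.99976269,  0.01642274,  0.00312529],
       [ 0.99609201,  0.01568829,  0.08691713, -0.57427124],
       [-0.08715415,  0.01511451,  0.99608017, -1.15303704],
       [ 0.        ,  0.        ,  0.        ,  1.        ]])}
{'fov_y': 50.68321744723427, 'cx': 309.1506586808231, 'cy': 195.02684735957615, 'k1': -0.11615241665125166, 'world_to_cam': array([[ 0.73617941, -0.6767038 , -0.01057558, -0.39511697],
       [ 0.39984711,  0.42227607,  0.81351411, -0.25491067],
       [-0.54604228, -0.60312095,  0.581449  , -0.61032234],
       [ 0.        ,  0.        ,  0.        ,  1.        ]])}
```

View pics/t0.png

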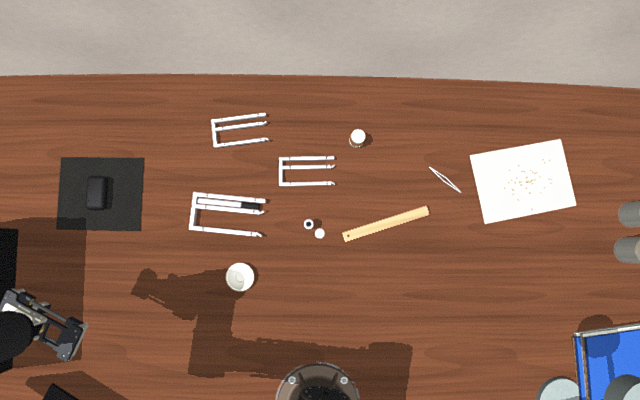

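View pics/s0.png

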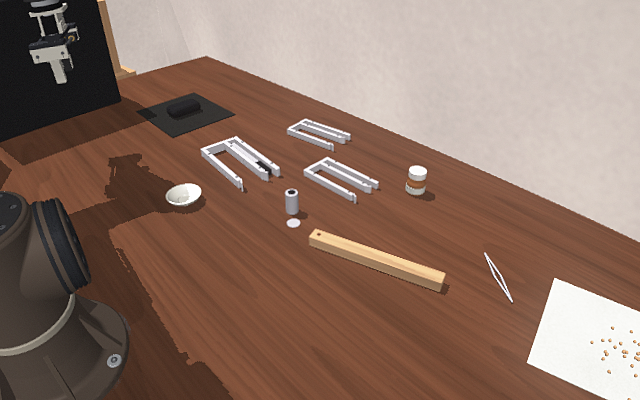

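The three rack-like things in the top view are A (190–266, 192–237), B (279–335, 156–187) and C (211–268, 113–147). A is the largest and holds the black-gripped probe, so it is the one meant. The bar runs from (344, 237) to (428, 210). The post is at about (308, 224) and the flush disc at (320, 233). The dish is at (240, 277) and the jar at (358, 138). I'll confirm this in an enlarged crop.

```bash
python3 - <<'E'
from h import *
im=cv2.imread('pics/t0.png')
c=im[180:250,180:440]; cv2.imwrite('pics/c0.png',cv2.resize(c,None,fx=3,fy=3,interpolation=cv2.INTER_CUBIC))
hsv=cv2.cvtColor(im,cv2.COLOR_BGR2HSV)
mb=((hsv[...,0]>12)&(hsv[...,0]<28)&(hsv[...,1]>60)&(hsv[...,2]>150)).astype(np.uint8); mb[:190]=0;mb[260:]=0;mb[:,:330]=0;mb[:,440:]=0
cn=max(cv2.findContours(mb,0,2)[0],key=cv2.contourArea)
print('bar');[print(p.round(1),onz('top',*p,.024).round(4)) for p in cv2.boxPoints(cv2.minAreaRect(cn))]
mw=((hsv[...,1]<60)&(hsv[...,2]>140)).astype(np.uint8)
n,l,st,ce=cv2.connectedComponentsWithStats(mw)
for i in range(1,n):
    x,y,w,h,a=st[i]
    if a>15 and 180<x<380 and 100<y<300: print(st[i],ce[i].round(1),onz('top',*ce[i],0.0).round(3),onz('top',*ce[i],0.05).round(3))
E
```

```text
bar
[341.  231.9] [ 0.4954 -0.0627  0.024 ]
[426.3 204.6] [ 0.578  -0.3114  0.024 ]
[429.5 214.6] [ 0.549  -0.3205  0.024 ]
[344.2 241.9] [ 0.4669 -0.0722  0.024 ]
[211 113  58  35 711] [236.  128.8] [0.8   0.254 0.   ] [0.786 0.244 0.05 ]
[351 129  15  15 172] [357.8 135.9] [ 0.784 -0.113  0.   ] [ 0.771 -0.107  0.05 ]
[278 156  57  31 751] [303.3 169.6] [0.679 0.049 0.   ] [0.67  0.048 0.05 ]
[ 188  192   78   45 1451] [222.5 210.1] [0.555 0.285 0.   ] [0.551 0.275 0.05 ]
[304 219  10  11  71] [308.2 224. ] [0.518 0.032 0.   ] [0.516 0.032 0.05 ]
[315 228  10  11  87] [319.3 233. ] [ 0.492 -0.001  0.   ] [0.491 0.    0.05 ]
[226 263  28  28 644] [239.5 276.6] [0.362 0.23  0.   ] [0.366 0.221 0.05 ]
```

View pics/c0.png

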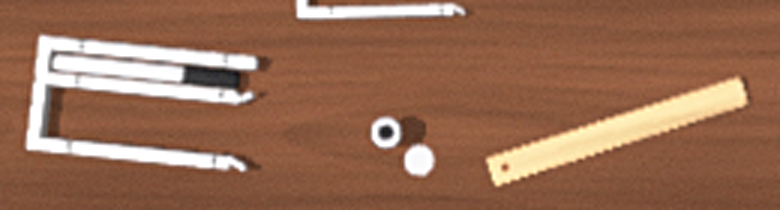

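The crop confirms rack A: the wide channel is on its lower (robot) side and the narrow one holds the probe. The post is the cylinder with the dark centre at about (308, 224), and the white disc is the flush cover. The mouth opens right, towards the post. Next I'll measure the rack axes.

```bash
python3 - <<'E'
from h import *
im=cv2.imread('pics/t0.png'); g=cv2.cvtColor(im,cv2.COLOR_BGR2GRAY).astype(float)
def rise(col,v0,v1,s):  # subpixel crossing of 140
    out=[]
    for v in range(v0,v1):
        a,b=col[v],col[v+1]
        if s*(a-140)<0<=s*(b-140): out.append(v+(140-a)/(b-a))
    return out
for u in (200,210,220,230,240,248):
    print(u,'up',np.round(rise(g[:,u],186,242,1),1),'dn',np.round(rise(g[:,u],186,242,-1),1))
for v in (197,200,213,225,229,233,234,235): 
    row=g[v]; print(v,np.round(rise(row,180,275,1),1),np.round(rise(row,180,275,-1),1))
print(g[190:240:1,225].astype(int)); print(g[200:203,255:275].astype(int)); print(g[232:238,250:270].astype(int))
# post top ring
print(g[217:233,302:316].astype(int))
E
```

```text
200 up [191.5 197.4 225.6] dn [196.8 208.6 230.8]
210 up [192.5 198.3 226.6] dn [197.9 209.7 231.8]
220 up [193.6 199.3 227.7] dn [198.9 210.8 232.8]
230 up [194.6 200.3 228.6] dn [199.9 211.8 233.8]
240 up [195.4 201.3 207.3 229.6] dn [200.9 206.7 212.8 234.8]
248 up [196.4 208.5 230.5] dn [201.6 213.6 235.8]
197 [191.4 203.9] [196.8 253.6]
200 [191.1 233.9] [227.4 265.3]
213 [189.8 245.5] [194.8 262.2]
225 [188.1] [193.5]
229 [188.1] [231.5]
233 [221.9] [259.]
234 [232.2] [260.7]
235 [242.] [261.5]
[102 110 103  97 106 214 255 255 255 168 157 243 253 254 255 232 140 238
 255 255 255 127  91  99 106  99  96  97  97 103 105 104 103  93  96  94
  97  91 100 232 255 255 255 195  97  94  97  94  95  93]
[[198 255 255 255 255 255 255 255 255 255 173  78  58  62  69  81 105 104
  108 103]
 [234 255 255 255 255 255 255 255 255 255 171  75  61  64  68  97 110 107
  106 111]
 [152 188 207 228 251 255 255 255 255 255 153  75  66  70  87 104 111 107
  107 107]]
[[236 177 226 237 229 222 236 178 101  66  61  60  88  90 104 110 108 108
  106 108]
 [224 153 255 255 255 255 255 255 216 139  90  61
[... 621 characters left out ...]
6 197 255 254 248 208 203 251 255 213  94  61  66]
 [ 98 114 254 255 183  97  63  70 159 255 255 129  65  64]
 [ 91 120 255 255 128  39  37  35  71 222 255 141  62  66]
 [ 88 122 255 255 113  39  37  36  63 198 255 153  78  64]
 [ 92 124 255 255 163  67  52  62 128 248 255 148  63  65]
 [ 98 111 229 255 240 170 156 186 231 255 255 118  60  66]
 [103  96 128 254 255 255 252 255 255 255 164  76  64  68]
 [102  99  97 133 229 253 255 253 236 182  92  76  76  77]
 [102 101 100  92 112 128 145 126 115 108  98 102  99 102]
 [102  98 104  99  97  94  96  93  96 102 103 106 101 150]
 [ 97  94  97  97  96  94  92  95  99 103 101  97 105 226]
 [ 95  94  93  99  92  97 104  96  98  96  94  81 115 254]]
```

```bash
cat >> h.py <<'E'
def rack():
    U=[200,210,220,230,240,248]
    A=np.array([onz('top',u,v+.0,.024)[:2] for u,v in zip(U,[191.5,192.5,193.6,194.6,195.5,196.4])])
    B=np.array([onz('top',u,v,.024)[:2] for u,v in zip(U,[225.6,226.6,227.7,228.6,229.6,230.5])])
    d=np.mean([[*(P[-1]-P[0])] for P in(A,B)],0); d=-d/np.linalg.norm(d)*-1
    if d[1]<0:d=-d
    return A,B,d
E
python3 - <<'E'
from h import *
A,B,d=rack(); x=np.array([d[1],-d[0]])
print('yaxis',d,'xaxis',x, 'dist A-B',(A-B)@x)
print('dirs',(A[0]-A[-1])/np.linalg.norm(A[0]-A[-1]),(B[0]-B[-1])/np.linalg.norm(B[0]-B[-1]))
b=B.mean(0)@x
back=onz('top',188.1,227,.024)[:2]@d; m=[onz('top',u,v,z)[:2]@d for u,v in((265.3,200),(262.2,213),(261.5,235)) for z in(0,.024)]
print('back',back,'mouths',np.round(m,4),'x-26 at',b, 'xA',A.mean(0)@x)
for z in(.024,.05):
  for u,v in((307.8,223.6),): 
    P=onz('top',u,v,z)[:2]; print('post',P,'x',P@x-b-.026,'y',P@d)
bar=np.array([[.4954,-.0627],[.578,-.3114],[.549,-.3205],[.4669,-.0722]])
print('bar rack coords',np.c_[bar@x-b-.026,bar@d])
print(-np.degrees(np.arctan2(d[0],d[1])))
E
```

```text
yaxis [0.08526527 0.99635829] xaxis [ 0.99635829 -0.08526527] dist A-B [0.09813586 0.09805682 0.0979834  0.09763805 0.09787648 0.0978386 ]
dirs [0.08631832 0.99626761] [0.08420408 0.99644853]
back 0.4196939344124467 mouths [0.2092 0.2064 0.214  0.2111 0.209  0.2062] x-26 at 0.4760816315796855 xA 0.5740031664172565
post [0.51784835 0.03330338] x 0.011041239371867764 y 0.07733658130496242
post [0.51682201 0.03322054] x 0.010025704108925362 y 0.07716652843265656
bar rack coords [[-0.0031396  -0.02023125]
 [ 0.10036506 -0.26098264]
 [ 0.07224659 -0.2725222 ]
 [-0.0307258  -0.03212671]]
-4.8912790705462195
```

The channel mouth is at (0.518, 0.164). The post is 130 before the mouth and 10.5 to the +x side, so the free side is −x, the robot side. The bar is tilted about 23° towards −x and has to end up about 7° towards +x. First I'll close the fingers and travel over to the +x side of end b.

```bash
cat >> h.py <<'E'
D=np.array([.08527,.99636]);X=np.array([D[1],-D[0]]);O=np.array([.5180,.1641])
def tor(P): P=np.array(P)[...,:2]-O; return np.stack([P@X,P@D],-1)
def tow(q): return O+q[0]*X+q[1]*D
def goal(x,y,z,tilt=0):
    "shares to reach rack x,y (m), z, bar tilt (deg, towards +x)"
    s=r.get_state(); yaw=s['eef_rot'][2]; a=np.radians(yaw)
    e=tow((x,y))-s['tcp_pos'][:2]
    tx=e@[np.cos(a),np.sin(a)]; ty=e@[np.sin(a),-np.cos(a)]
    return np.round([tx/.25,ty/.25,(s['tcp_pos'][2]-z)/.25,-((-94.9-tilt)-yaw)/60],3)
def st():
    s=r.get_state(); print('t',round(s['time_s'],2),'rack',tor(s['tcp_pos']).round(4),'z',s['tcp_pos'][2].round(4),'yaw',s['eef_rot'][2].round(1),'F',np.round(s['contact_force'],1),'w',s['gripper_width'])
E
python3 -c "
from h import *
st();print(goal(.17,-.4415,.15))"
```

```text
t 0.1 rack [-0.2775  0.4284] z 0.2257 yaw -24.3 F [ 0.2  0.3 -1.2] w 0.08746230769790357
[2.847 2.685 0.303 1.176]
```

{"fn": "step_arm", "kwargs": {
  "plan": [
    [0.95,0.9,0,0,0],
    [0.95,0.9,0,0,0],
    [0.95,0.9,0,0,0],
    [0.95,0.9,0,0,0],
    [0.95,0.9,0,0,0],
    [0.95,0.9,0,0,0],
    [0.95,0.9,0,0,0],
    [0.95,0.9,0,0,0],
    [0.95,0.9,0,0,0],
    [0.95,0.9,0,0,0]
  ]
}}

```text
time_s: 0.93
tcp_pos: [0.4023, 0.3103, 0.2267]
eef_rot: [-180.0, 0.0, -24.5]
contact_force: [-0.1, 0.9, -0.4]
gripper_width: 0.0264
gripper_force: 0.0
```

{"fn": "step_arm", "kwargs": {
  "plan": [
    [0.95,0.9,0,0,0],
    [0.95,0.9,0,0,0],
    [0.95,0.9,0,0,0],
    [0.95,0.9,0,0,0],
    [0.95,0.9,0,0,0],
    [0.95,0.9,0,0,0],
    [0.95,0.9,0,0,0],
    [0.95,0.9,0,0,0],
    [0.95,0.9,0,0,0],
    [0.95,0.9,0,0,0]
  ]
}}

```text
time_s: 1.77
tcp_pos: [0.526, 0.0082, 0.2258]
eef_rot: [179.9, 0.1, -24.5]
contact_force: [0.4, 1.1, 0.5]
gripper_width: 0.0005
gripper_force: 0.0
```

{"fn": "step_arm", "kwargs": {
  "plan": [
    [0.95,0.9,0,1,0],
    [0.95,0.9,0,1,0],
    [0.95,0.9,0,1,0],
    [0.95,0.9,0,1,0],
    [0.95,0.9,0,1,0],
    [0.95,0.9,0,1,0],
    [0.95,0.9,0,1,0],
    [0.95,0.9,0,1,0],
    [0.95,0.9,0,1,0],
    [0.95,0.9,0,1,0],
    [0.95,0.9,0,1,0],
    [0.95,0.9,0,1,0]
  ]
}}

```text
time_s: 2.77
tcp_pos: [0.6495, -0.2917, 0.2266]
eef_rot: [180.0, 0.0, -84.1]
contact_force: [0.3, -0.4, 0.8]
gripper_width: 0.0001
gripper_force: 0.0
```

```bash
python3 -c "
from h import *
st();print(goal(.17,-.4415,.010))"
```

```text
t 2.77 rack [ 0.1699 -0.4429] z 0.2266 yaw -84.1 F [ 0.3 -0.4  0.8] w 0.00014057483404315775
[-0.006 -0.001  0.866  0.18 ]
```

{"fn": "step_arm", "kwargs": {
  "plan": [
    [0,0,0.87,0.18,0],
    [0,0,0.87,0.18,0],
    [0,0,0.87,0.18,0],
    [0,0,0.87,0.18,0],
    [0,0,0.87,0.18,0],
    [0,0,0.87,0.18,0],
    [0,0,0.87,0.18,0],
    [0,0,0.87,0.18,0]
  ]
}}

```text
time_s: 3.43
tcp_pos: [0.6505, -0.2931, 0.0109]
eef_rot: [-179.9, -0.0, -95.0]
contact_force: [0.2, -0.3, 2.1]
gripper_width: 0.0003
gripper_force: 0.0
```

{"fn": "step_arm", "kwargs": {
  "plan": [
    [0,0.1,0,0,0],
    [0,0.17,0,0,0],
    [0,0.2,0,0,0],
    [0,0.23,0,0,0],
    [0,0.26,0,0,0],
    [0,0.29,0,0,0],
    [0,0.32,0,0,0],
    [0,0.35,0,0,0],
    [0,0.38,0,0,0],
    [0,0.41,0,0,0],
    [0,0.43,0,0,0],
    [0,0.45,0,0,0]
  ]
}}

```text
time_s: 4.43
tcp_pos: [0.5365, -0.2836, 0.009]
eef_rot: [180.0, -0.0, -95.1]
contact_force: [-0.5, -0.2, 0.9]
gripper_width: 0.0005
gripper_force: 0.3
```

```bash
cat >> h.py <<'E'
def bar(f):
    im=snap('top',f)[:,:,::-1].copy(); hsv=cv2.cvtColor(im,cv2.COLOR_BGR2HSV)
    mb=((hsv[...,0]>12)&(hsv[...,0]<28)&(hsv[...,1]>60)&(hsv[...,2]>150)).astype(np.uint8); mb[:185]=0;mb[275:]=0;mb[:,:185]=0;mb[:,450:]=0
    cs=[c for c in cv2.findContours(mb,0,2)[0] if cv2.contourArea(c)>60]
    for c in cs: print('area',cv2.contourArea(c))
    q=cv2.boxPoints(cv2.minAreaRect(np.vstack(cs))); P=tor([onz('top',*p,.024) for p in q])
    P=P[np.argsort(P[:,1])]; b,a=P[:2].mean(0),P[2:].mean(0); u=a-b
    print('a',a.round(4),'b',b.round(4),'len',np.linalg.norm(u).round(3),'tilt',np.degrees(np.arctan2(*u)).round(1),'w',np.linalg.norm(P[0]-P[1]).round(3))
    print('x of centreline at post y', (b+u*(-.130-b[1])/u[1])[0].round(4))
E
python3 -c "
from h import *
st();bar('t1.png')"
```

```text
t 4.43 rack [ 0.0566 -0.4445] z 0.009 yaw -95.1 F [-0.5 -0.2  0.9] w 0.0005271851260103581Traceback (most recent call last):
  File "<string>", line 3, in <module>
    st();bar('t1.png')
         ~~~^^^^^^^^^^
  File "h.py", line 40, in bar
    q=cv2.boxPoints(cv2.minAreaRect(np.vstack(cs))); P=tor([onz('top',*p,.024) for p in q])
                                    ~~~~~~~~~^^^^
    return _nx.concatenate(arrs, 0, dtype=dtype, casting=casting)
           ~~~~~~~~~~~~~~~^^^^^^^^^^^^^^^^^^^^^^^^^^^^^^^^^^^^^^^
ValueError: need at least one array to concatenate
```

View pics/t1.png

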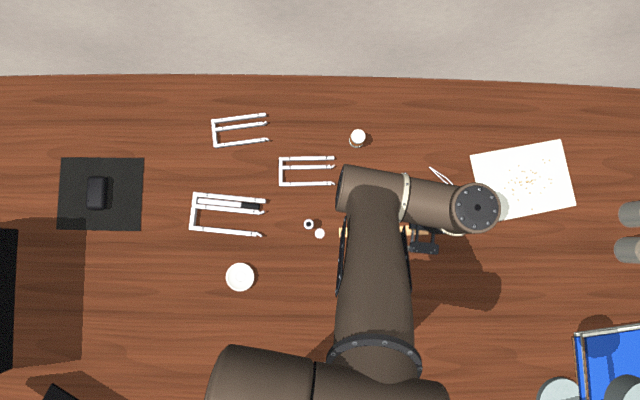

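```bash
python3 -c "
from h import *
snap('side','s1.png')"
```

```text
(no output)
```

View pics/s1.png

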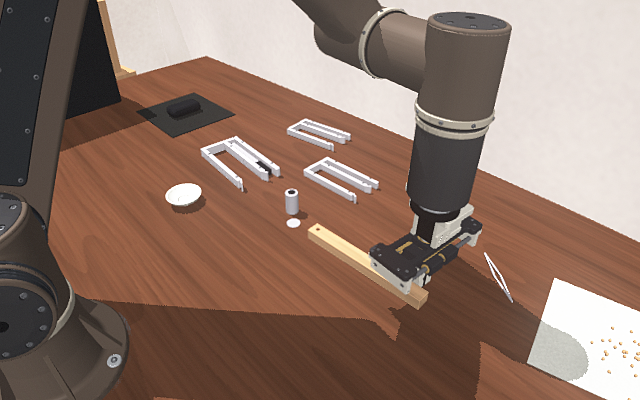

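The top view is blocked by the arm: the bar is hidden around (340–410, 232) and the rack and post are untouched. The side view shows the bar rotating about as planned, with end a near (312, 232), end b near (425, 298), and the fingers on its far side. From here I'll measure in the side view, using the bar's robot-side bottom edge.

{"fn": "step_arm", "kwargs": {
  "plan": [
    [0,0.03,0,0,0],
    [0,0.06,0,0,0],
    [0,0.08,0,0,0],
    [0,0.1,0,0,0],
    [0,0.1,0,0,0]
  ]
}}

```text
time_s: 4.95
tcp_pos: [0.5109, -0.2811, 0.009]
eef_rot: [180.0, 0.0, -95.2]
contact_force: [0.6, 0.4, 0.3]
gripper_width: 0.0005
gripper_force: 0.0
```

```bash
cat >> h.py <<'E'
def sbar(f):
    im=snap('side',f)[:,:,::-1].copy(); hsv=cv2.cvtColor(im,cv2.COLOR_BGR2HSV)
    mb=((hsv[...,0]>12)&(hsv[...,0]<28)&(hsv[...,1]>50)&(hsv[...,2]>95)).astype(np.uint8); mb[:130]=0;mb[:,:195]=0;mb[:,480:]=0
    mb=cv2.morphologyEx(mb,cv2.MORPH_OPEN,np.ones((3,3),np.uint8))
    n,l,s,_=cv2.connectedComponentsWithStats(mb); k=[i for i in range(1,n) if s[i,4]>80]
    mb=np.isin(l,k); v,u=np.nonzero(mb); print('bbox',u.min(),u.max(),v.min(),v.max(),[s[i].tolist() for i in k])
    c=np.arange(u.min()+4,u.max()-8)
    lo=[(x,np.nonzero(mb[:,x])[0].max()+.5) for x in c if mb[:,x].any()]
    P=tor([onz('side',*p,0) for p in lo]).astype(np.float32)
    for _ in range(4):
        vx,vy,x0,y0=cv2.fitLine(P,cv2.DIST_HUBER,0,.001,.001).ravel()
        e=np.abs((P[:,0]-x0)*vy-(P[:,1]-y0)*vx); P=P[e<max(.0025,np.median(e)*2)]
    w=np.array([vx,vy]); w=w if w[1]>0 else -w
    tilt=np.degrees(np.arctan2(*w)); nrm=np.array([w[1],-w[0]])
    c0=np.array([x0,y0])+nrm*.014
    print('n',len(P),'edge y range',P[:,1].min().round(3),P[:,1].max().round(3),'tilt',tilt.round(1))
    f=lambda y:(c0+w*(y-c0[1])/w[1])[0].round(4)
    print('centreline x at y=-.13,0,-.25,-.4:',f(-.13),f(0),f(-.25),f(-.4))
    return mb
E
python3 -c "
from h import *
st();mb=sbar('s2.png')
cv2.imwrite('pics/m2.png',mb[180:330,250:480]*255)"
```

```text
t 4.95 rack [ 0.0309 -0.4442] z 0.009 yaw -95.2 F [0.6 0.4 0.3] w 0.00045316028746762813
bbox 309 416 222 315 [[309, 222, 108, 94, 1675]]
n 92 edge y range -0.472 -0.229 tilt 0.8
centreline x at y=-.13,0,-.25,-.4: 0.0056 0.0073 0.004 0.002[ WARN:0@0.749] global loadsave.cpp:1063 imwrite_ Unsupported depth image for selected encoder is fallbacked to CV_8U.
```

```bash
sed -i "s/im=snap('side',f)\[:,:,::-1\].copy()/im=cv2.imread('pics\/'+f) if f=='s0.png' else snap('side',f)[:,:,::-1].copy()/" h.py; python3 -c "
from h import *
sbar('s0.png')
f=lambda y:-.017+(.086+.017)*(y+.234)/(-.4745+.234)
print(f(-.25),f(-.4))
im=cv2.imread('pics/s2.png');h=cv2.cvtColor(im,cv2.COLOR_BGR2HSV)
for u in(330,360): print(h[225:290:1,u].tolist())
"
```

```text
bbox 309 445 229 291 [[309, 229, 137, 63, 2699]]
n 124 edge y range -0.471 -0.248 tilt -23.5
centreline x at y=-.13,0,-.25,-.4: -0.061 -0.1177 -0.0088 0.0566
-0.010147609147609154 0.054093555093555096
[[9, 129, 146], [10, 129, 138], [9, 133, 142], [8, 139, 141], [10, 131, 164], [15, 106, 244], [23, 73, 255], [22, 71, 255], [22, 71, 253], [21, 72, 253], [21, 72, 253], [21, 75, 252], [21, 77, 251], [21, 76, 251], [21, 74, 253], [22, 73, 253], [21, 74, 253], [21, 75, 253], [23, 68, 255], [21, 82, 255], [13, 105, 223], [13, 106, 183], [14, 105, 183], [14, 102, 185], [14, 104, 182], [15, 103, 179], [14, 100, 183], [15, 100, 201], [14, 104, 166], [10, 132, 143], [9, 138, 150], [10, 134, 148], [10, 134, 143], [10, 135, 144], [10, 133, 148], [9, 133, 149], [10, 133, 146], [10, 131, 142], [9, 130, 139], [10, 134, 131], [9, 133, 138], [9, 136, 143], [10, 135, 142], [10, 132, 137], [9, 133, 138], [10, 130, 143], [10, 134, 145], [10, 133, 144], [9, 129, 132], [10, 135, 130], [10, 132, 133], [9, 131, 136], [10, 136, 133], [10, 135, 138], [9, 132, 141], [10, 131, 144], [10, 135, 147], [10, 132, 15
[... 410 characters left out ...]
149], [9, 133, 153], [9, 131, 146], [9, 133, 146], [10, 135, 145], [10, 132, 149], [10, 133, 150], [9, 133, 151], [9, 134, 145], [9, 141, 145], [9, 119, 114], [165, 26, 77], [128, 26, 78], [150, 13, 80], [138, 13, 98], [145, 15, 99], [162, 17, 76], [4, 31, 65], [0, 40, 64], [0, 40, 57], [4, 29, 61], [15, 20, 125], [18, 18, 180], [21, 19, 177], [22, 16, 178], [22, 16, 179], [19, 18, 195], [20, 19, 198], [19, 21, 198], [22, 19, 197], [23, 15, 198], [19, 27, 196], [15, 94, 174], [14, 108, 168], [15, 109, 169], [15, 100, 181], [12, 110, 164], [9, 140, 133], [10, 134, 141], [10, 133, 140], [10, 131, 136], [10, 133, 134], [9, 135, 132], [10, 129, 128], [10, 132, 131], [9, 131, 138], [9, 134, 133]]
```

{"fn": "step_arm", "kwargs": {
  "plan": [
    [0,-0.14,0,0,0],
    [-0.1,-0.14,0,0.06,0],
    [-0.36,-0.14,0,0.12,0],
    [-0.36,-0.14,0,0.12,0],
    [-0.36,-0.14,0,0.12,0],
    [-0.36,-0.14,0,0.12,0]
  ]
}}

```text
time_s: 5.5
tcp_pos: [0.5556, -0.1936, 0.0091]
eef_rot: [180.0, -0.0, -102.2]
contact_force: [-0.5, -0.3, 0.7]
gripper_width: 0.0006
gripper_force: 0.0
```

```bash
python3 -c "
from h import *
st();print(goal(.04,-.354,.009,7.5),goal(-.018,-.354,.009,7.5))
"
```

```text
t 5.5 rack [ 0.068  -0.3532] z 0.0091 yaw -102.2 F [-0.5 -0.3  0.7] w 0.0006445807563926773
[0.017 0.11  0.    0.004] [0.047 0.341 0.    0.004]
```

{"fn": "step_arm", "kwargs": {
  "plan": [
    [0.01,0.08,0,0,0],
    [0.02,0.12,0,0,0],
    [0.02,0.145,0,0,0],
    [0.024,0.17,0,0,0],
    [0.027,0.195,0,0,0],
    [0.03,0.22,0,0,0],
    [0.034,0.245,0,0,0],
    [0.037,0.27,0,0,0],
    [0.04,0.295,0,0,0],
    [0.044,0.32,0,0,0],
    [0.047,0.34,0,0,0],
    [0.047,0.34,0,0,0]
  ]
}}

```text
time_s: 6.5
tcp_pos: [0.4683, -0.1881, 0.0091]
eef_rot: [180.0, 0.0, -102.4]
contact_force: [-0.5, -0.1, -0.5]
gripper_width: 0.0
gripper_force: 0.0
```

```bash
python3 -c "
from h import *
st();sbar('s3.png');bar('t3.png')
"
```

```text
t 6.5 rack [-0.0194 -0.3551] z 0.0091 yaw -102.4 F [-0.5 -0.1 -0.5] w 2.935950021047256e-05
bbox 327 387 265 335 [[327, 265, 61, 71, 1662]]
n 44 edge y range -0.469 -0.347 tilt 7.6
centreline x at y=-.13,0,-.25,-.4: -0.0196 -0.0023 -0.0355 -0.0555Traceback (most recent call last):
  File "<string>", line 3, in <module>
    st();sbar('s3.png');bar('t3.png')
                        ~~~^^^^^^^^^^
  File "h.py", line 40, in bar
    q=cv2.boxPoints(cv2.minAreaRect(np.vstack(cs))); P=tor([onz('top',*p,.024) for p in q])
                                    ~~~~~~~~~^^^^
    return _nx.concatenate(arrs, 0, dtype=dtype, casting=casting)
           ~~~~~~~~~~~~~~~^^^^^^^^^^^^^^^^^^^^^^^^^^^^^^^^^^^^^^^
ValueError: need at least one array to concatenate
```

{"fn": "step_arm", "kwargs": {
  "plan": [
    [0,-0.12,0,0,0],
    [0.16,-0.12,0,0,0],
    [0.33,-0.12,0,0,0],
    [0.5,-0.12,0,0,0],
    [0.66,-0.12,0,0,0],
    [0.68,-0.12,0,0,0],
    [0.68,0,0,0,0],
    [0.68,0.12,0,0,0],
    [0.68,0.12,0,0,0],
    [0.68,0.12,0,0,0]
  ]
}}

```text
time_s: 7.43
tcp_pos: [0.4026, -0.3477, 0.0091]
eef_rot: [179.9, 0.0, -102.4]
contact_force: [0.2, -0.2, -0.5]
gripper_width: 0.0001
gripper_force: 0.0
```

```bash
python3 -c "
from h import *
st();m=sbar('s4.png')
im=cv2.imread('pics/s4.png')[150:400,180:480]; cv2.imwrite('pics/c4.png',cv2.resize(im,None,fx=2.4,fy=2.4))
"
```

```text
t 7.43 rack [-0.0714 -0.5198] z 0.0091 yaw -102.4 F [ 0.2 -0.2 -0.5] w 0.0001398439216592968
bbox 295 388 229 332 [[295, 229, 78, 83, 1945], [370, 308, 19, 25, 197]]
n 48 edge y range -0.469 -0.237 tilt 4.9
centreline x at y=-.13,0,-.25,-.4: -0.0267 -0.0157 -0.037 -0.0498
```

View pics/c4.png

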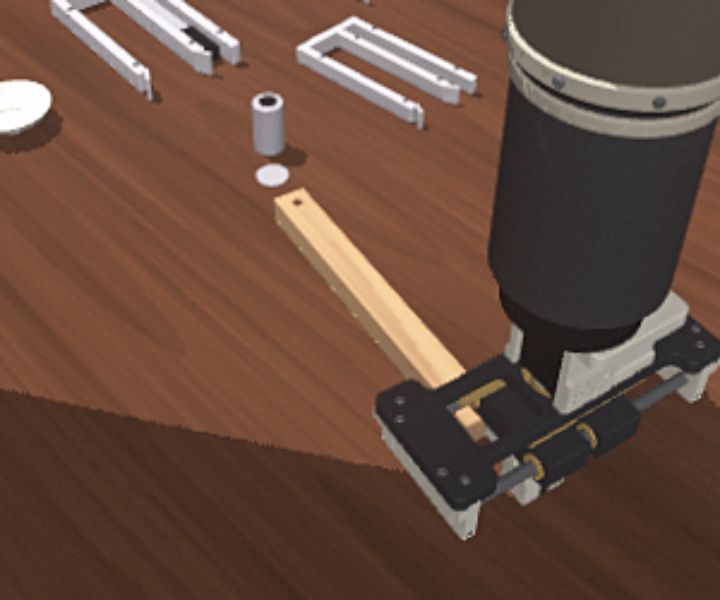

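The crop shows the bar slanted, end a at crop (295, 200) just before the disc, and the gripper behind end b. The gripper hides part of the lower edge, so I'll refit on the clear part only.

```bash
sed -i "s/def sbar(f):/def sbar(f,umax=480):/; s/mb\[:,480:\]=0/mb[:,umax:]=0/; s/f=='s0.png'/__import__('os').path.exists('pics\/'+f)/" h.py; python3 -c "
from h import *
sbar('s4.png',355);sbar('s3.png',370)
m=cv2.imread('pics/t3.png')
print(goal(-.0714,-.5,.009,7.5))
# end a top corner pixels in side crop -> rack
for u,v in((180+275/2.4,150+201/2.4),(180+305/2.4,150+189/2.4)): print(tor(onz('side',u,v,.024)))
"
```

```text
bbox 295 354 229 307 [[295, 229, 60, 79, 1636]]
n 47 edge y range -0.391 -0.231 tilt 7.9
centreline x at y=-.13,0,-.25,-.4: -0.0182 -0.0003 -0.0348 -0.0555
bbox 327 369 265 329 [[327, 265, 43, 65, 1238]]
n 30 edge y range -0.436 -0.347 tilt 7.8
centreline x at y=-.13,0,-.25,-.4: -0.0184 -0.0005 -0.0349 -0.0556
[-0.079  0.017  0.001  0.001]
[-0.04592835 -0.2179866 ]
[-0.01790757 -0.22110519]
```

{"fn": "step_arm", "kwargs": {
  "plan": [
    [-0.05,0.01,0,0,0],
    [-0.1,0.01,0,0,0],
    [-0.12,0.01,0,0,0],
    [-0.14,0.01,0,0,0],
    [-0.165,0.01,0,0,0],
    [-0.19,0.01,0,0,0],
    [-0.22,0.01,0,0,0],
    [-0.25,0.01,0,0,0],
    [-0.28,0.01,0,0,0],
    [-0.31,0.01,0,0,0],
    [-0.335,0.01,0,0,0],
    [-0.35,0.01,0,0,0]
  ]
}}

```text
time_s: 8.48
tcp_pos: [0.4204, -0.261, 0.0091]
eef_rot: [180.0, 0.0, -102.3]
contact_force: [0.7, -1.4, 1.4]
gripper_width: 0.0005
gripper_force: 0.6
```

```bash
python3 -c "
from h import *
st();m=sbar('s5.png');snap('top','t5.png')
for u in (315,330,340): sbar('s5.png',u)
"
```

```text
t 8.48 rack [-0.061  -0.4319] z 0.0091 yaw -102.3 F [ 0.7 -1.4  1.4] w 0.00048407972654279543
bbox 281 345 215 289 [[281, 215, 56, 56, 1183], [334, 279, 12, 11, 86]]
n 32 edge y range -0.296 -0.177 tilt 7.3
centreline x at y=-.13,0,-.25,-.4: -0.022 -0.0054 -0.0374 -0.0565
bbox 281 314 215 264 [[281, 215, 34, 50, 803]]
n 21 edge y range -0.26 -0.177 tilt 8.1
centreline x at y=-.13,0,-.25,-.4: -0.0208 -0.0023 -0.0378 -0.0591
bbox 281 329 215 270 [[281, 215, 49, 56, 1131]]
n 32 edge y range -0.296 -0.177 tilt 7.3
centreline x at y=-.13,0,-.25,-.4: -0.022 -0.0054 -0.0374 -0.0565
bbox 281 336 215 270 [[281, 215, 56, 56, 1183]]
n 32 edge y range -0.296 -0.177 tilt 7.3
centreline x at y=-.13,0,-.25,-.4: -0.022 -0.0054 -0.0374 -0.0565
```

{"fn": "step_arm", "kwargs": {
  "plan": [
    [-0.03,0,0,0,0],
    [-0.06,0,0,0,0],
    [-0.09,0,0,0,0],
    [-0.12,0,0,0,0],
    [-0.15,0,0,0,0],
    [-0.18,0,0,0,0],
    [-0.21,0,0,0,0],
    [-0.24,0,0,0,0],
    [-0.27,0,0,0,0],
    [-0.3,0,0,0,0],
    [-0.33,0,0,0,0],
    [-0.34,0,0,0,0]
  ]
}}

```text
time_s: 9.58
tcp_pos: [0.4387, -0.1778, 0.0091]
eef_rot: [-180.0, 0.0, -102.3]
contact_force: [-0.3, -1.2, -0.9]
gripper_width: 0.0006
gripper_force: 0.5
```

```bash
python3 -c "
from h import *
st()
for u in (480,300,285): sbar('s6.png',u)
im=cv2.imread('pics/s6.png')[100:350,150:450]; cv2.imwrite('pics/c6.png',cv2.resize(im,None,fx=2.4,fy=2.4))
"
```

```text
t 9.58 rack [-0.0499 -0.3474] z 0.0091 yaw -102.3 F [-0.3 -1.2 -0.9] w 0.0005520609020239324
bbox 263 306 195 236 [[263, 195, 44, 42, 806]]
n 20 edge y range -0.185 -0.096 tilt 7.1
centreline x at y=-.13,0,-.25,-.4: -0.0216 -0.0055 -0.0365 -0.055
bbox 263 299 195 236 [[263, 195, 37, 42, 750]]
n 21 edge y range -0.185 -0.096 tilt 7.2
centreline x at y=-.13,0,-.25,-.4: -0.0217 -0.0052 -0.0369 -0.0559
bbox 263 284 195 228 [[263, 195, 22, 34, 437]]
n 9 edge y range -0.132 -0.096 tilt 6.8
centreline x at y=-.13,0,-.25,-.4: -0.0213 -0.0059 -0.0356 -0.0534
```

View pics/c6.png

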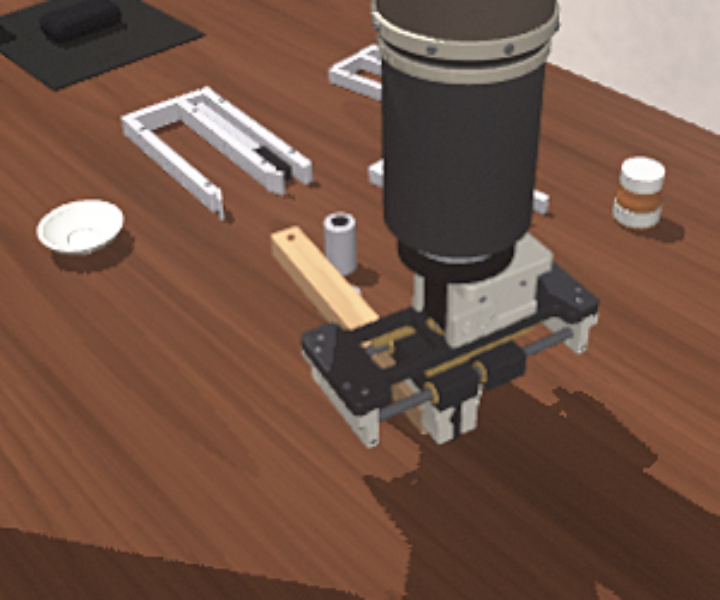

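The bar is slanted past the post's free side, with its leading end at crop (288, 238) aimed at the mouth. The dish, jar and probe are undisturbed. The fingers stick out wider than the bar and would hit the post, so I'll back off, shift 11 mm towards −x, and keep pushing.

{"fn": "step_arm", "kwargs": {
  "plan": [
    [0.02,0,0,0,0],
    [0.02,0.02,0,0,0],
    [0.02,0.045,0,0,0],
    [0,0.045,0,0,0],
    [-0.03,0.045,0,0,0],
    [-0.06,0.045,0,0,0],
    [-0.09,0.045,0,0,0],
    [-0.12,0.045,0,0,0],
    [-0.15,0.045,0,0,0],
    [-0.18,0.045,0,0,0],
    [-0.21,0.045,0,0,0],
    [-0.24,0.045,0,0,0]
  ]
}}

```text
time_s: 10.63
tcp_pos: [0.4404, -0.1169, 0.0091]
eef_rot: [-180.0, -0.0, -102.3]
contact_force: [-0.1, -1.5, 0.7]
gripper_width: 0.0002
gripper_force: 0.9
```

{"fn": "step_arm", "kwargs": {
  "plan": [
    [-0.03,0,0,0,0],
    [-0.06,0,0,0,0],
    [-0.09,0,0,0,0],
    [-0.12,0,0,0,0],
    [-0.15,0,0,0,0],
    [-0.18,0,0,0,0],
    [-0.2,0,0,0,0],
    [-0.22,0,0,0,0]
  ]
}}

```text
time_s: 11.3
tcp_pos: [0.4521, -0.0634, 0.0091]
eef_rot: [180.0, -0.0, -102.3]
contact_force: [0.3, -2.3, 2.1]
gripper_width: 0.0006
gripper_force: 0.9
```

```bash
python3 -c "
from h import *
st()
im=snap('side','s7.png')[:,:,::-1][100:350,150:450]; cv2.imwrite('pics/c7.png',cv2.resize(im,None,fx=2.6,fy=2.4))
im=snap('top','t7.png')
"
```

```text
t 11.3 rack [-0.0463 -0.2323] z 0.0091 yaw -102.3 F [ 0.3 -2.3  2.1] w 0.0006188768641652366
```

View pics/c7.png

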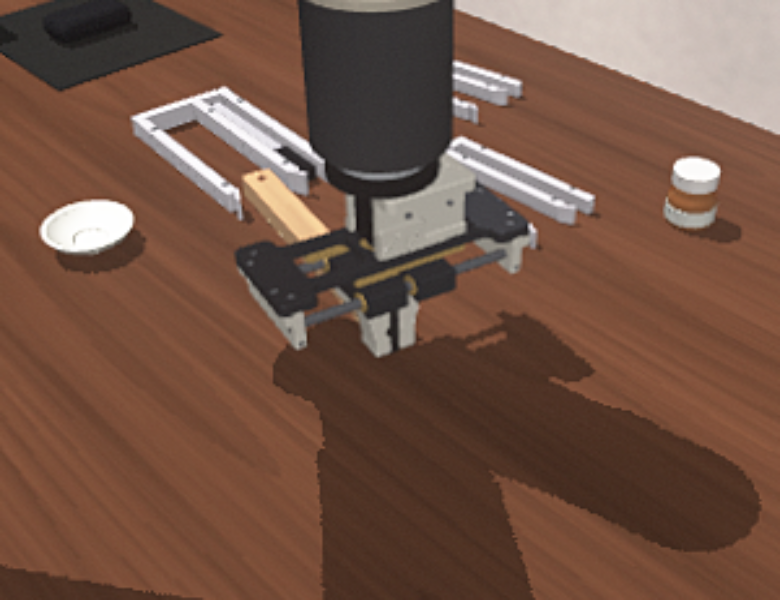

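The leading end is between the rails, at crop (265, 185) with a gap on both sides. I'll continue pushing while watching the force.

{"fn": "step_arm", "kwargs": {
  "plan": [
    [-0.03,0,0,0,0],
    [-0.06,0,0,0,0],
    [-0.09,0,0,0,0],
    [-0.12,0,0,0,0],
    [-0.15,0,0,0,0],
    [-0.18,0,0,0,0],
    [-0.21,0,0,0,0],
    [-0.24,0,0,0,0],
    [-0.26,0,0,0,0],
    [-0.28,0,0,0,0]
  ]
}}

```text
time_s: 12.23
tcp_pos: [0.4671, 0.005, 0.0091]
eef_rot: [180.0, -0.0, -102.3]
contact_force: [-0.4, -1.9, 0.1]
gripper_width: 0.0004
gripper_force: 0.7
```

{"fn": "step_arm", "kwargs": {
  "plan": [
    [-0.02,0,0,0,0],
    [-0.04,0,0,0,0],
    [-0.06,0,0,0,0],
    [-0.08,0,0,0,0]
  ]
}}

```text
time_s: 12.57
tcp_pos: [0.4713, 0.0243, 0.0091]
eef_rot: [180.0, -0.0, -102.3]
contact_force: [-0.6, -1.5, 0.7]
gripper_width: 0.0004
gripper_force: 0.7
```

```bash
python3 -c "
from h import *
st()
a=snap('side','s8.png')[:,:,::-1][100:290,170:350]; b=snap('top','t8.png')[:,:,::-1][170:250,180:330]
a=cv2.resize(a,(570,600)); b=cv2.resize(b,(800,427),interpolation=cv2.INTER_CUBIC); cv2.imwrite('pics/c8t.png',b);cv2.imwrite('pics/c8.png',a)
c=np.zeros((600,800,3),np.uint8); c[:450,:400]=cv2.resize(a,(400,450)); c[:300,400:]=cv2.resize(b,(400,300)); cv2.imwrite('pics/c8.png',c)
"
```

```text
t 12.57 rack [-0.0346 -0.1433] z 0.0091 yaw -102.3 F [-0.6 -1.5  0.7] w 0.0003915970688136712
```

View pics/c8.png

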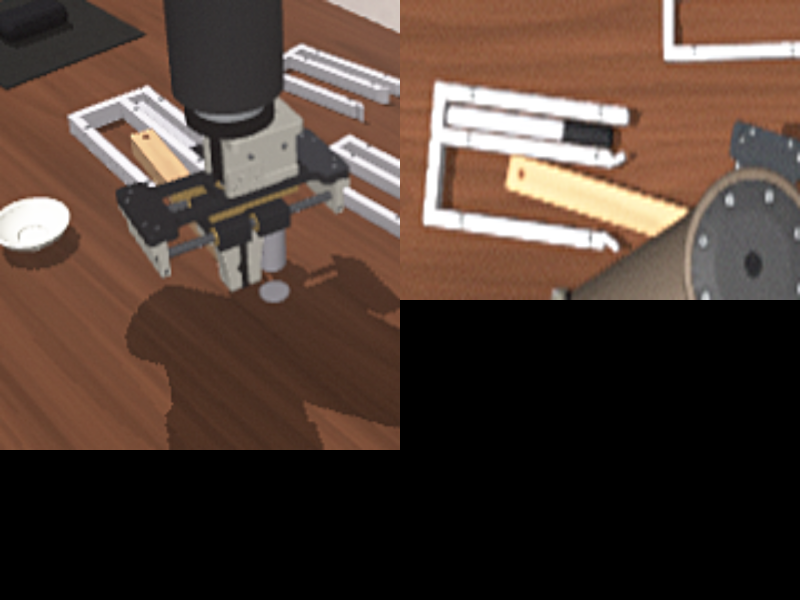

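The leading end is now beside the middle rail, at (515, 172) in the inset, and the tail is next to the post. I'll push straight along the channel until the tail clears the post, then pivot the tail to +x with the side of the fingers.

{"fn": "step_arm", "kwargs": {
  "plan": [
    [-0.02,0.003,0,0,0],
    [-0.045,0.006,0,0,0],
    [-0.07,0.009,0,0,0],
    [-0.095,0.012,0,0,0],
    [-0.12,0.016,0,0,0],
    [-0.14,0.018,0,0,0],
    [-0.14,0.018,0,0,0]
  ]
}}

```text
time_s: 13.25
tcp_pos: [0.4748, 0.0602, 0.0091]
eef_rot: [-180.0, 0.0, -102.3]
contact_force: [1.2, 0.3, 0.3]
gripper_width: 0.0005
gripper_force: 0.0
```

{"fn": "step_arm", "kwargs": {
  "plan": [
    [0.04,0,0,0,0],
    [0.04,0.1,0,-0.06,0],
    [0.04,0.15,0,-0.12,0],
    [-0.08,0.15,0,-0.12,0],
    [-0.1,0.15,0,-0.12,0],
    [-0.1,0.15,0,-0.12,0]
  ]
}}

```text
time_s: 13.75
tcp_pos: [0.4438, 0.0926, 0.0094]
eef_rot: [-179.9, 0.1, -95.0]
contact_force: [-0.5, -0.1, -0.5]
gripper_width: 0.0005
gripper_force: 0.0
```

```bash
cat >> h.py <<'E'
def tbar(f):
    im=snap('top',f)[:,:,::-1].copy(); hsv=cv2.cvtColor(im,cv2.COLOR_BGR2HSV)
    mb=((hsv[...,0]>12)&(hsv[...,0]<28)&(hsv[...,1]>60)&(hsv[...,2]>150)).astype(np.uint8); mb[:190]=0;mb[250:]=0;mb[:,:185]=0;mb[:,330:]=0
    c=max(cv2.findContours(mb,0,2)[0],key=cv2.contourArea); P=tor([onz('top',*p,.024) for p in c[:,0].astype(float)])
    print('bar px',len(P),'ymax',P[:,1].max().round(4),'ymin',P[:,1].min().round(4))
    for y in(.12,.08,.04,0,-.03,-.05):
        k=abs(P[:,1]-y)<.006
        if k.any(): print(y,P[k,0].min().round(4),P[k,0].max().round(4))
E
python3 -c "
from h import *
st();tbar('t9.png');print(goal(-.030,-.08,.009,0))
"
```

```text
t 13.75 rack [-0.0678 -0.0776] z 0.0094 yaw -95.0 F [-0.5 -0.1 -0.5] w 0.0004547522182171506
bar px 66 ymax 0.1613 ymin -0.041
0.12 -0.0097 0.0187
0.08 -0.0141 0.0151
0.04 -0.0192 0.0103
0 -0.024 0.0055
-0.03 -0.0005 0.0021
[ 0.005 -0.154  0.001 -0.003]
```

{"fn": "step_arm", "kwargs": {
  "plan": [
    [0,-0.03,0,0,0],
    [0,-0.055,0,0,0],
    [0,-0.08,0,0,0],
    [0,-0.1,0,0,0],
    [0,-0.12,0,0,0],
    [0,-0.14,0,0,0],
    [0,-0.15,0,0,0],
    [0,-0.15,0,0,0]
  ]
}}

```text
time_s: 14.47
tcp_pos: [0.4811, 0.0881, 0.009]
eef_rot: [-180.0, 0.0, -95.2]
contact_force: [-0.5, 1.0, -0.9]
gripper_width: 0.0002
gripper_force: 0.0
```

```bash
python3 -c "
from h import *
st();tbar('t10.png')
"
```

```text
t 14.47 rack [-0.0303 -0.0789] z 0.009 yaw -95.2 F [-0.5  1.  -0.9] w 0.00017374020253830197
bar px 41 ymax 0.1638 ymin 0.0136
0.12 -0.0094 -0.0094
0.08 0.0145 0.0171
0.04 -0.0135 0.0163
```

{"fn": "step_arm", "kwargs": {
  "plan": [
    [0,0.12,0,0,0],
    [0,0.12,0,0,0],
    [0.15,0.12,0,0,0],
    [0.19,0.12,0,0,0],
    [0.19,0.05,0,0,0],
    [0.19,0,0,0,0],
    [0.19,0,0,0,0],
    [0.16,0,0,0,0],
    [0.13,0,0,0,0],
    [0.1,0,0,0,0],
    [0.07,0,0,0,0],
    [0.04,0,0,0,0]
  ]
}}

```text
time_s: 15.52
tcp_pos: [0.4792, 0.0793, 0.0092]
eef_rot: [-180.0, 0.0, -95.1]
contact_force: [-0.3, 0.3, -0.2]
gripper_width: 0.0004
gripper_force: 0.0
```

{"fn": "step_arm", "kwargs": {
  "plan": [
    [-0.02,0,0,0,0],
    [-0.04,0,0,0,0],
    [-0.04,0,0,0,0]
  ]
}}

```text
time_s: 15.77
tcp_pos: [0.4806, 0.0892, 0.0091]
eef_rot: [-180.0, 0.0, -95.1]
contact_force: [-0.5, 0.2, -0.1]
gripper_width: 0.0006
gripper_force: 0.0
```

```bash
python3 -c "
from h import *
st();tbar('t11.png')
"
```

```text
t 15.77 rack [-0.0309 -0.0778] z 0.0091 yaw -95.1 F [-0.5  0.2 -0.1] w 0.0006075475617633118
bar px 34 ymax 0.1638 ymin 0.0139
0.12 -0.0094 -0.0094
0.08 -0.0119 0.0171
0.04 -0.0129 0.0163
```

The fingers slid past the bar: the tail now sits too far to +x, and the post limits how far I can reach behind it. I'll lift over to the +x side, nudge the tail about 11 mm back towards −x, and then push the end face.

{"fn": "step_arm", "kwargs": {
  "plan": [
    [0,0.03,0,0,0],
    [0,0.03,-0.24,0,0],
    [0,0.03,-0.24,0,0],
    [-0.07,-0.2,-0.24,0,0],
    [-0.07,-0.36,-0.24,0,0],
    [-0.07,-0.36,-0.24,0,0],
    [-0.07,-0.36,-0.24,0,0],
    [-0.07,-0.36,-0.1,0,0],
    [-0.07,-0.36,0,0,0],
    [-0.07,-0.36,0,0,0]
  ]
}}

```text
time_s: 16.65
tcp_pos: [0.5672, 0.0954, 0.0044]
eef_rot: [179.6, -0.2, -95.3]
contact_force: [-0.1, -0.3, -0.4]
gripper_width: 0.0003
gripper_force: 0.0
```

```bash
python3 -c "
from h import *
st();tbar('t12.png');print(goal(.0255,-.063,.009,0))
"
```

```text
t 16.65 rack [ 0.0549 -0.0642] z 0.0044 yaw -95.3 F [-0.1 -0.3 -0.4] w 0.000326629664569736
bar px 14 ymax -0.0395 ymin -0.0776
-0.05 -0.0065 0.0133
[-0.001  0.123 -0.009 -0.005]
```

{"fn": "step_arm", "kwargs": {
  "plan": [
    [0,0.03,0,0,0],
    [0,0.06,0,0,0],
    [0,0.08,0,0,0],
    [0,0.1,0,0,0],
    [0,0.12,0,0,0],
    [0,0.12,0,0,0],
    [0,-0.04,0,0,0],
    [0,-0.04,-0.24,0,0],
    [0,-0.04,-0.24,0,0],
    [0,-0.04,-0.24,0,0]
  ]
}}

```text
time_s: 17.53
tcp_pos: [0.5844, 0.0974, 0.0716]
eef_rot: [-179.8, 0.0, -95.1]
contact_force: [1.6, 0.6, 0.7]
gripper_width: 0.0005
gripper_force: 0.0
```

```bash
python3 -c "
from h import *
st();tbar('t13.png');print(goal(-.055,-.127,.07,0)); sbar('s13.png')
"
```

```text
t 17.53 rack [ 0.0718 -0.0608] z 0.0716 yaw -95.1 F [1.6 0.6 0.7] w 0.0004646383126018769
bar px 31 ymax 0.0633 ymin -0.0154
0.04 -0.0138 0.0045
0 -0.0145 0.0138
[ 0.266  0.501  0.002 -0.004]
bbox 220 282 151 206 [[220, 151, 63, 56, 1106]]
n 49 edge y range -0.091 0.143 tilt 1.9
centreline x at y=-.13,0,-.25,-.4: -0.0036 0.0006 -0.0075 -0.0124
```

```bash
python3 -c "
from h import *
im=cv2.imread('pics/s13.png')[140:215,210:300]; cv2.imwrite('pics/c13.png',cv2.resize(im,(720,600),interpolation=cv2.INTER_CUBIC))
"
```

```text
(no output)
```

View pics/c13.png

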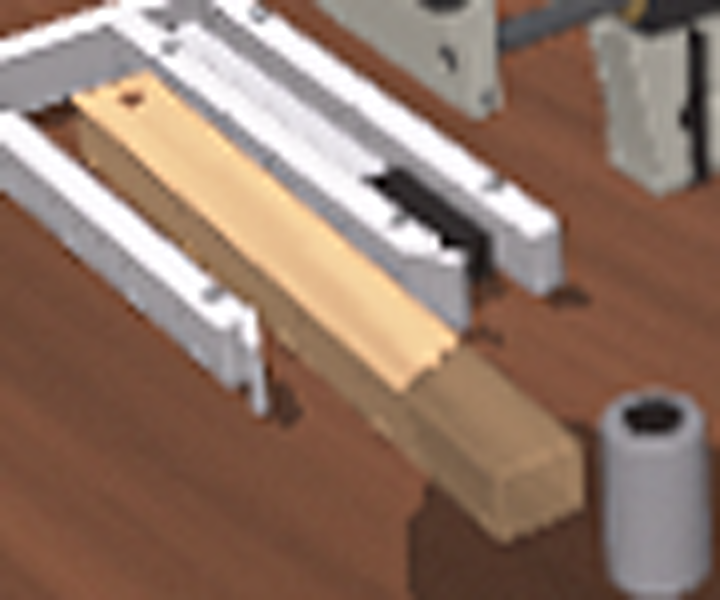

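The bar lies almost straight in the channel. Its end b is at crop (500–582, 445–542), in shadow, with a visible gap to the post at (655, 400–590).

```bash
python3 -c "
from h import *
for u,v,z in((505,542,0),(495,480,.024),(582,445,.024),(580,510,0),(75,97,.024),(155,75,.024)): print(tor(onz('side',210+u/8-.5,140+v/8-.5,z)).round(4))
"
```

```text
[-0.0157 -0.0936]
[-0.0189 -0.0963]
[ 0.0086 -0.0976]
[ 0.0088 -0.0944]
[-0.0095  0.1628]
[0.0177 0.1591]
```

{"fn": "step_arm", "kwargs": {
  "plan": [
    [0.1,0.15,0,0,0],
    [0.2,0.3,0,0,0],
    [0.26,0.45,0,0,0],
    [0.26,0.5,0,0,0],
    [0.26,0.5,0,0,0],
    [0.26,0.5,0.1,0,0],
    [0.26,0.5,0.25,0,0],
    [0.26,0.5,0.25,0,0],
    [0.26,0.5,0.25,0,0]
  ]
}}

```text
time_s: 18.38
tcp_pos: [0.4496, 0.0422, 0.0054]
eef_rot: [179.7, -0.2, -95.1]
contact_force: [-0.8, 0.2, 0.4]
gripper_width: 0.0006
gripper_force: 0.0
```

```bash
python3 -c "
from h import *
st();print(goal(-.0275,-.125,.009,0),goal(-.0275,-.08,.009,0))
"
```

```text
t 18.38 rack [-0.0577 -0.1273] z 0.0054 yaw -95.1 F [-0.8  0.2  0.4] w 0.0006119851044649703
[-0.01  -0.121 -0.014 -0.004] [-0.19  -0.12  -0.014 -0.004]
```

{"fn": "step_arm", "kwargs": {
  "plan": [
    [0,-0.06,0,0,0],
    [0,-0.12,0,0,0],
    [-0.01,-0.12,0,0,0],
    [-0.04,-0.12,0,0,0],
    [-0.06,-0.12,0,0,0],
    [-0.08,-0.12,0,0,0],
    [-0.1,-0.12,0,0,0],
    [-0.12,-0.12,0,0,0],
    [-0.14,-0.12,0,0,0],
    [-0.16,-0.12,0,0,0],
    [-0.18,-0.12,0,0,0],
    [-0.19,-0.12,0,0,0]
  ]
}}

```text
time_s: 19.38
tcp_pos: [0.4854, 0.0884, 0.0065]
eef_rot: [-180.0, 0.0, -95.1]
contact_force: [-0.2, -2.6, 1.5]
gripper_width: 0.0008
gripper_force: 0.9
```

```bash
python3 -c "
from h import *
st();tbar('t14.png');sbar('s14.png')
"
```

```text
t 19.38 rack [-0.026  -0.0782] z 0.0065 yaw -95.1 F [-0.2 -2.6  1.5] w 0.0007900289301619897
bar px 46 ymax 0.1916 ymin 0.0193
0.12 -0.0094 -0.0068
0.08 -0.0116 0.0179
0.04 -0.01 0.0163
bbox 217 241 146 165 [[217, 146, 25, 20, 292]]
n 9 edge y range 0.122 0.167 tilt 2.3
centreline x at y=-.13,0,-.25,-.4: -0.0029 0.0023 -0.0077 -0.0136
```

{"fn": "step_arm", "kwargs": {
  "plan": [
    [0.03,0,0,0,0],
    [0.03,-0.05,0,0,0],
    [0.03,-0.11,0,0,0],
    [0.03,-0.11,0,0,0],
    [0,-0.11,0,0,0],
    [-0.01,-0.11,0,0,0],
    [-0.02,-0.11,0,0,0],
    [-0.03,-0.11,0,0,0],
    [-0.035,-0.11,0,0,0],
    [-0.04,-0.11,0,0,0]
  ]
}}

```text
time_s: 20.32
tcp_pos: [0.5121, 0.0936, 0.0064]
eef_rot: [179.9, -0.2, -95.1]
contact_force: [0.4, -14.7, 3.6]
gripper_width: 0.0006
gripper_force: 7.5
```

{"fn": "step_arm", "kwargs": {
  "plan": [
    [-0.004,0,0,0,0],
    [-0.008,0,0,0,0],
    [-0.008,0,0,0,0]
  ]
}}

```text
time_s: 20.57
tcp_pos: [0.5115, 0.0937, 0.0064]
eef_rot: [179.8, -0.3, -95.2]
contact_force: [0.8, -18.2, 5.7]
gripper_width: 0.0006
gripper_force: 9.0
```

Firm contact at 18 N. I'll back off, rise and verify.

{"fn": "step_arm", "kwargs": {
  "plan": [
    [0.05,0,0,0,0],
    [0.07,0,0,0,0],
    [0.07,0,-0.2,0,0],
    [0.07,0,-0.4,0,0],
    [0.07,0,-0.6,0,0],
    [0.5,-0.5,-0.6,0,0],
    [0.8,-0.5,-0.6,0,0],
    [0.8,-0.5,-0.6,0,0],
    [0.8,-0.5,-0.6,0,0],
    [0.8,-0.5,-0.6,0,0],
    [0.8,-0.5,-0.6,0,0],
    [0.8,-0.5,-0.6,0,0]
  ]
}}

```text
time_s: 21.57
tcp_pos: [0.6219, -0.1165, 0.1565]
eef_rot: [-179.9, 0.0, -95.3]
contact_force: [0.6, 0.8, 0.5]
gripper_width: 0.0002
gripper_force: 0.0
```

```bash
python3 -c "
from h import *
st();tbar('t15.png')
a=snap('side','s15.png')[:,:,::-1][110:260,150:330]; b=cv2.imread('pics/t15.png')[180:250,180:330]
c=np.zeros((600,800,3),np.uint8); c[:375,:450]=cv2.resize(a,(450,375),interpolation=cv2.INTER_CUBIC); c[376:600,:480]=cv2.resize(b,(480,224),interpolation=cv2.INTER_CUBIC); cv2.imwrite('pics/c15.png',c)
"
```

```text
t 21.57 rack [ 0.1274 -0.2707] z 0.1565 yaw -95.3 F [0.6 0.8 0.5] w 0.00015539446102603803
bar px 62 ymax 0.1974 ymin 0.0111
0.12 0.0164 0.019
0.08 -0.0119 0.0171
0.04 -0.0129 0.0125
```

View pics/c15.png

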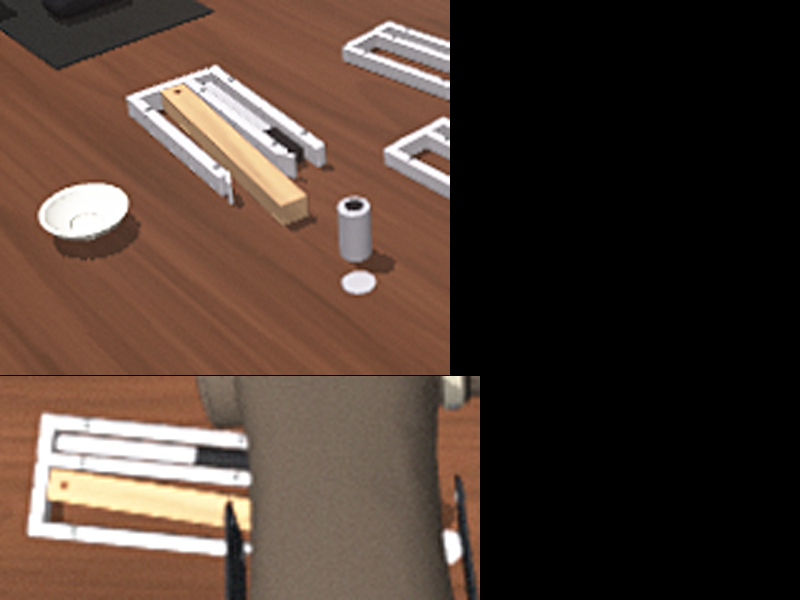

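The bar lies flat in the wide channel. Its leading end is at the stop, at inset pixel (175, 90) in the side view and (50, 490) in the top view, and its tail sticks out about 60 mm. The probe, dish and post are undisturbed and the arm is clear, so I'll hand in.

```bash
python3 -c "
from h import *
print(workorder.close_job())"
```

```text
the job is handed in; nothing more can be done
None
```

The bar is fully home against the back stop of the rack's wide channel, pushed past the post and kept flat on the desk; the job was handed in at about 21.6 s with the arm clear, and in the pictures the probe, dish and jar looked undisturbed.

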